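# Third hand at the frame-joining jig

### The arm

A 6-joint arm with a two-finger parallel gripper is mounted at the origin on the work surface. World frame = base frame: x ahead of the robot, y to its left, z up, the work surface at z = 0. Lengths are in m, angles in degrees, forces in N, time in s.
With the tool pointing down it reaches from about 0.325 to 0.775 m from the base axis. Payload 5.5 kg.
Tool frame: the origin (TCP) lies at the very end of the fingers, on their centre line; the grasp point (between the pads) lies 19 mm behind it (robot.grip_depth is the distance from the TCP to the grasp point, in m); z points along the fingers, y is the line along which they close (so a half turn about z gives the same grasp; the last joint's range is limited). The gripper opens to 88 mm and grips with 3 to 60 N. Pads are 20 mm wide; open, the fingers measure 115 mm over their backs; the gripper's body (75 mm by 178 mm) begins 61 mm behind the grasp point.
Start: joints at [-80.598, 5.22, 70.514, -0, 104.267, -3.249], TCP at [0.131, -0.585, 0.198] pointing down, gripper open.
Joint ranges: [-164.24, 164.24], [-49.07, 125.15], [9.68, 141.18], [-86.29, 266.29], [3.28, 154.24], [-151.56, 151.56]. Speed limits (degrees/s): [147.25, 147.25, 172.46, 180, 180, 180].

### API

Orientations are given as [roll, pitch, yaw] about the fixed x, y, z axes, in that order (R = Rz(yaw) Ry(pitch) Rx(roll)).
In Python, from cell import sense, read_camera, calibration, robot gives the robot as it stands.
- The arm moves only by the shell command python3 -m handwheel 'ROWS' [FORCE]. ROWS is JSON, a list of rows, each a list of 3 entries, a list of its own where there are three numbers: the shift along the tool's x, y, z in units of 60 mm (1.0 is 60 mm), then the turn, a rotation vector about the tool's x, y, z in units of 8 degrees (1.0 is 8 degrees), then the closure, from -1 (fully open) to 1 (shut), so that 0 is half open. In form: [[[dx, dy, dz], [wx, wy, wz], jaw], ...]. A call has 1 to 12 rows; each row shifts and turns the commanded pose from where the row before left it, along the tool's axes as they then stand; what a row does not reach is not made up. A row lasts 1/8 s, in which the tool goes at most 62.5 mm and 10.7 degrees, less where a joint would pass 70% of its speed; a pose out of reach is approached as far as the arm can. A call is refused whole if a number of a shift passes 1 or a number of a turn 1, either way. A call with a gripper value outside its range is refused whole. The fingers move at their own pace and stop on an object; FORCE is the grip in N (left out, the last holds). Time passes only in rows, so rows that do not move let the fingers close. It gives the time, the measured TCP pose, the force, the opening and the grip force at its end, in the units of the state.
- sense(): the state, without advancing time (a new reading comes with each control period).
- read_camera(name): name is "scene" or "top" or "wrist"; returns the picture (384x512x3 uint8, red, green, blue); there is no depth.
- calibration(name): a dict with "intrinsics" (3x3 intrinsics, pixels), "rvec" (rotation vector, rad) and "tvec" (3), from world to camera coordinates, as OpenCV has them. Camera axes: x right, y down, z forward; pixel columns grow to the right and rows downward; lengths in m; the calibration is good to about 2 mm. A picture is of the moment at which its call begins: read the wrist's pose just before it. calibration takes no time and is no camera call; for the wrist camera it gives the pose at the moment of the call.
- robot.finish_job(): hands the job in; it is judged then, once.
The state is a dict: "time_s": time; "joints": joint angles; "dq": joint speeds; "joint_torque": joint torques, N m; "tool_pos": TCP position; "tcp_rot": TCP orientation; "contact_force": force on the tool from outside, world axes, zero at the start; "wrist_torque": the same for the moment, N m; "opening": finger opening in m; "grasp_force": force on a finger pad.
Only numpy, scipy, OpenCV 4.12 (cv2) and the standard library are available. Lean on these libraries where they do the work, as an engineer would, in place of code of your own. Each camera call takes 0.05 s, during which the arm holds its last target. There are 200 camera calls.

### The job

Help me join this window frame sample: press both toggle clamp levers down until they snap over, so that the jamb is held in the jig. Then lay the long T-profile flange down in the channel of the jig, push its end squarely against the foam gasket on the jamb, and keep a steady push of about 12 N (the gasket squashed to about half its thickness, never crushed flat) while I drive the screws from behind. Finish while still holding that push, and leave the short offcut and everything else on the bench alone.

Things in the scene. Friction and masses are not known exactly. Their poses are not given: they have to be found in the camera images.
- jig: Fixed plywood jig board, 300 x 360 mm, 18 mm thick, on the bench. Origin: centre of its underside; x along the channel towards the jamb, y left, z up. On it: two guide rails 10 mm high, 14 mm wide, x from -135 to +5 mm, 60 mm clear between them (the channel, centred on y = 0); the jamb across the channel's end (centre line x = 65 mm), a two-part fence behind it, a toggle clamp at each end of it.
- channel (a point): Point on the board's top (18 mm above the bench), on the channel's centre line, straight below the free face of the unsquashed gasket (x = 30 mm in the jig's frame); axes as the jig's: x along the channel into the gasket.
- jamb: Anthracite aluminium window frame profile lying on the board across the end of the channel, 180 mm long (y) x 50 mm (x) x 44 mm high, 0.45 kg, loose until clamped, its back 1 mm off the fence. Origin: centre of its underside; axes as the jig's. It must stay in its seat.
- gasket: Black foam gasket pad stuck on the jamb's near face at the channel's end, 50 mm wide, 42 mm high (from 1 to 43 mm above the board), 10 mm thick. Origin: on its free face (which moves as it is squashed), level with the board's top; x points through it into the jamb.
- gasket_squash (a joint): How far the gasket is squashed (m): 0 free, about 0.005 (half its thickness) is right, 0.0088 is flat. It springs back; 2.5 N per mm, so 5 mm takes 12.5 N.
- clamp_left (a joint): Lever angle (rad) of the toggle clamp at the jamb's left (+y) end. 0: lever level, pointing away from the jamb, shut. Starts raised at 0.8 to 1.03 (stop at 1.15). Pressing the lever down lowers the hold-down bar on to the jamb; a return spring resists with up to 7 N at the grip and lifts the lever again if let go, until it passes dead centre near 0.15; then it snaps to 0 and stays.
- clamp_left_grip (a point): Middle of the upper face of the left lever's black grip (60 mm long, 20 wide, 14 thick). x points along the lever to its end (30 mm further), z square out of that face (up when shut), y is the hinge's line. The pivot lies 65 mm back along x and 7 mm below that face; it swings in the vertical plane of the jamb's centre line. Shut, this point is 75 mm above the bench.
- clamp_right (a joint): The same for the clamp at the jamb's right end (jig's -y).
- clamp_right_grip (a point): The same point and axes on the right lever's grip.
- transom_center (a point): The long T-profile: anthracite aluminium, 150 mm long, upside-down T in section: flange 52 mm wide and 12 mm high below, stem 28 mm wide above it up to 52 mm; about 0.3 kg, both ends alike. It starts on the bench, flange down. Point: its centre, 26 mm above its underside; x along its length, z up.
- transom: The same long T-profile; origin: centre of its underside.
- offcut_center (a point): Short offcut of the same T-profile, 70 mm long, on the bench beside the long one; not needed. Point: its centre, 26 mm above its underside; x along its length.
- screwdriver: Screwdriver, 200 mm, lying on the bench left of the jig; leave it.
- primer_tin: Tin, 72 mm across, 85 mm high, beyond the jig; leave it.
- cleaner: White bottle, 56 mm across, 150 mm high, beyond the jig; leave it.
- cartridge: White sealant cartridge standing upright, 49 mm across, 206 mm high, far right; leave it.
- filling_knife: Filling knife, 210 mm, lying beyond the jig to the left; leave it.
- screw_tray: Grey tray of screws, 85 x 120 mm, 32 mm high, on the right; leave it.

How it is judged (in metres and radians):
On the way, in this order (a step that is already met when the one before it is completed fails the run):
1. both toggle clamps are shut on the jamb, before the profile is pushed against it (value of joint each of clamp_left, clamp_right below 0.05 rad and contact force between transom and gasket below 0.5 N), for 0.2 s.
2. the long profile is in the channel and pushed against the gasket with a steady 8 to 17 N (contact force between transom and gasket between 8 and 17 N and z of transom in the frame of channel below 0.005 m), for 0.5 s.
At the end, for the whole second after the job is handed in: Both levers shut (0.05 rad), jamb within 5 mm of its seat; the long profile lies flange down in the channel (5 mm high, 6 mm sideways, 4 degrees), at rest, still held or pushed by the gripper, pressing the gasket with 8 to 17 N (3 to 7 mm squash) all through the last second (all of step 2 and value of joint each of clamp_left, clamp_right below 0.05 rad and distance of jamb from where it was at the start of the episode below 0.005 m and value of joint gasket_squash between 0.003 and 0.007 m and contact force between the fingers and transom above 3 N and z of transom in the frame of channel above -0.003 m and y of transom in the frame of channel between -0.006 and 0.006 m and angle between the x axis of transom and the x axis of jig, either way round below 0.07 rad and angle between transom's own z axis and vertical below 0.07 rad and linear speed of transom below 0.01 m/s); the arm keeps its last pose, push and grip.
It fails at once if the gasket is crushed flat (more than 8.5 mm) (value of joint gasket_squash above 0.0085 m).
It fails at once if the jamb is knocked out of its seat (distance of jamb from where it was at the start of the episode above 0.015 m).
It fails at once if the offcut or another thing on the bench is shifted by more than 30 mm (distance of any of offcut_center, screwdriver, primer_tin, cleaner, cartridge, filling_knife, screw_tray from where it was at the start of the episode above 0.03 m).
It also fails if it takes over 72 s, if anything falls off the work surface, if the arm or the gripper's body presses on something with over 40 N, if the wrist force passes 120 N, or if a joint passes its speed limit or range.

## Working session

There is one attempt and no reset: what is moved stays moved. The work goes in short steps, Python scripts to look and compute and a shell command to move; the robot and the scene stay as the last step left them, time stands still between calls to the robot, and variables do not carry over. Pictures are saved under pics/ and viewed, at most 10 in all, crops included, and the job is handed in when it is done.

```bash
mkdir -p pics; ls; python3 - <<'E'
from cell import sense, read_camera, calibration, robot
import cv2,numpy as np
for n in("scene","top"):
    im=read_camera(n); cv2.imwrite(f"pics/{n}0.png",im[:,:,::-1])
    c=calibration(n); R=cv2.Rodrigues(np.array(c["rvec"]))[0]; print(n,np.round(c["intrinsics"],1).tolist(),(-R.T@np.array(c["tvec"]).ravel()).round(3),R.round(2).tolist())
print(sense())
E
```

```text
pics
scene [[365.8, 0.0, 258.1], [0.0, 365.8, 193.6], [0.0, 0.0, 1.0]] [ 1.128 -0.678  0.684] [[0.76, 0.65, -0.02], [0.36, -0.45, -0.82], [-0.54, 0.62, -0.58]]
top [[421.9, 0.0, 248.6], [0.0, 421.9, 187.0], [0.0, 0.0, 1.0]] [ 0.494 -0.053  1.305] [[-0.01, -1.0, -0.02], [-1.0, 0.01, -0.08], [0.08, 0.02, -1.0]]
{'time_s': 0.1, 'joints': array([-8.05970645e+01,  5.25724789e+00,  7.05752000e+01, -8.11111480e-04,
        1.04269396e+02, -3.24873363e+00]), 'dq': array([ 0.01748974, -0.10373663, -0.14542976, -0.01445188, -0.07055119,
        0.01995715]), 'joint_torque': array([ 3.21946434e-03, -4.47856271e+01, -4.07569242e+01,  7.00954883e-02,
        2.83806684e-02, -1.15660550e-04]), 'tool_pos': array([ 0.13135259, -0.58510762,  0.19723402]), 'tcp_rot': array([-1.79898276e+02, -4.98636691e-03,  1.26514654e+01]), 'contact_force': array([-0.7373444 , -0.05614508,  0.36321754]), 'wrist_torque': array([-0.00184657, -0.01746222,  0.03098775]), 'grasp_force': 0.0, 'opening': 0.08800725827051245}
```

View pics/scene0.png

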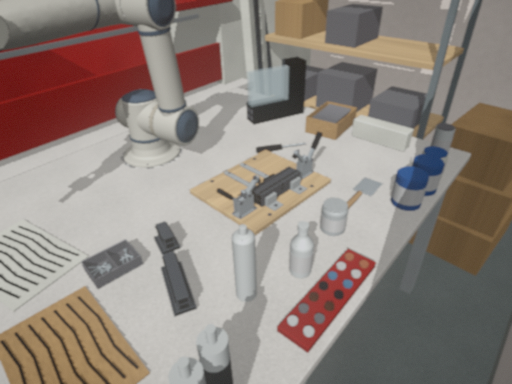

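View pics/top0.png

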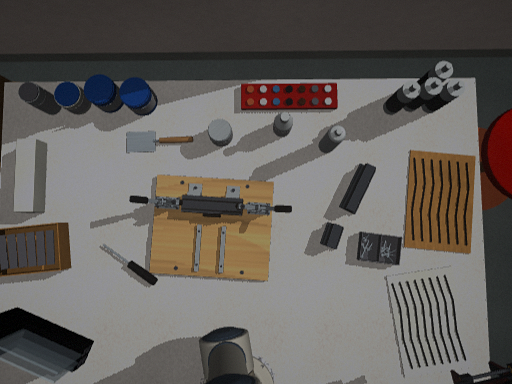

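The scene view shows the jig with both levers raised. In the top view the board is at about (212,228), the grips at about (136,199) and (283,209), the long T-profile at (357,188), the offcut at (332,236) and the tray at (379,248).

```bash
cat > h.py <<'E'
from cell import sense, read_camera, calibration, robot
import cv2,numpy as np
def cam(n):
    c=calibration(n); R=cv2.Rodrigues(np.array(c["rvec"]))[0]; t=np.array(c["tvec"]).ravel(); return np.array(c["intrinsics"]),R,t
def ray(n,uv,z,c=None):
    K,R,t=c or cam(n); C=-R.T@t
    d=np.linalg.inv(K)@np.c_[np.atleast_2d(uv),np.ones(len(np.atleast_2d(uv)))].T; d=(R.T@d).T
    return C+d*((z-C[2])/d[:,2])[:,None]
def proj(n,P,c=None):
    K,R,t=c or cam(n); return cv2.projectPoints(np.atleast_2d(np.float64(P)),cv2.Rodrigues(R)[0],t,K,None)[0][:,0]
E
python3 - <<'E'
from h import *
im=cv2.imread("pics/top0.png"); hsv=cv2.cvtColor(im,cv2.COLOR_BGR2HSV)
m=((hsv[...,0]>8)&(hsv[...,0]<28)&(hsv[...,1]>70)&(hsv[...,2]>60)).astype(np.uint8)
m[:,:130]=0;m[:,300:]=0;m[:160]=0
m=cv2.morphologyEx(m,cv2.MORPH_CLOSE,np.ones((5,5)))
c=max(cv2.findContours(m,0,2)[0],key=cv2.contourArea)
P=ray("top",c[:,0,:],0.018)[:,:2].astype(np.float32)
r=cv2.minAreaRect(P); print("board",r,cv2.boxPoints(r))
g=im.max(2)
for name,(x0,y0,x1,y1) in dict(T=(335,155,385,220),off=(315,215,350,255)).items():
    for th in (35,50,65):
        mm=np.zeros_like(g); mm[y0:y1,x0:x1]=(g[y0:y1,x0:x1]<th)
        c=max(cv2.findContours(mm,0,2)[0],key=cv2.contourArea)
        r=cv2.minAreaRect(ray("top",c[:,0,:],0.052)[:,:2].astype(np.float32)); print(name,th,np.round(r[0],4),np.round(r[1],4),round(r[2],1))
a=cv2.resize(im[180:290,120:300],None,fx=4,fy=4,interpolation=2)[:440]
b=cv2.resize(im[155:265,310:390],None,fx=4,fy=4,interpolation=2)
cv2.imwrite("pics/c1.png",cv2.resize(np.hstack([a,b]),(800,int(440*800/1040))))
s=cv2.imread("pics/scene0.png"); cv2.imwrite("pics/c2.png",cv2.resize(s[120:320,140:340],None,fx=3,fy=3,interpolation=2))
E
```

```text
board ((0.4825790226459503, 0.07967005670070648), (0.35961323976516724, 0.2995486557483673), 86.0477523803711) [[ 0.3207677  -0.08938576]
 [ 0.619604   -0.11003216]
 [ 0.64439034  0.24872586]
 [ 0.34555405  0.26937228]]
T 35 [ 0.6008 -0.3438] [0.0392 0.1506] 72.4
T 50 [ 0.598  -0.3582] [0.0505 0.1515] 63.3
T 65 [ 0.5983 -0.3578] [0.0516 0.1543] 63.3
off 35 [ 0.4595 -0.2687] [0.0074 0.0652] 70.4
off 50 [ 0.4611 -0.2639] [0.0221 0.0652] 71.3
off 65 [ 0.4565 -0.2774] [0.0517 0.069 ] 70.3
```

View pics/c1.png

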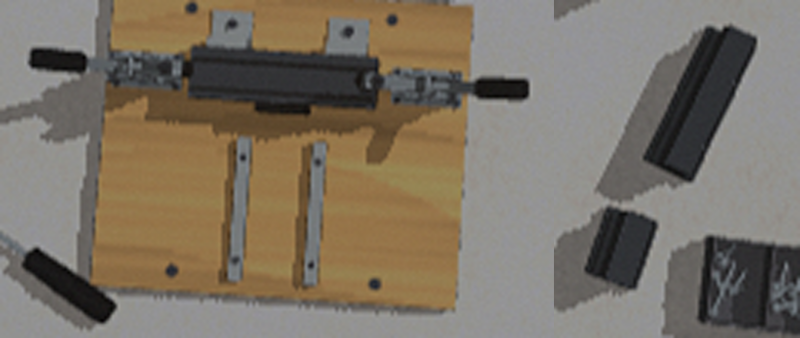

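View pics/c2.png

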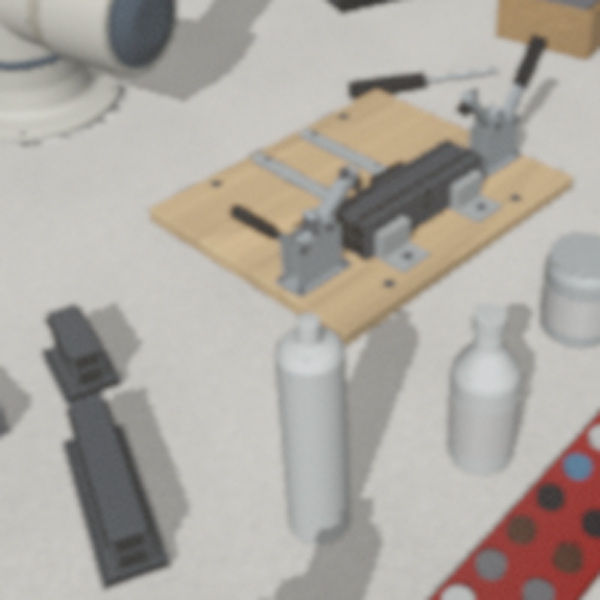

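Seen in crop c1: the board outline fits 300x360 mm, and the T-profile's stem is the light strip at crop (705,100), with its flange visible on the left. Grip middles in top pixels are about (138.5,199.5) and (283.5,209). In the scene they are about (317,141) and (226,193).

```bash
cat >> h.py <<'E'
YJ=np.radians(-3.95); J0=np.array([0.4826,0.0797]); JX=np.array([np.cos(YJ),np.sin(YJ)]); JY=np.array([-JX[1],JX[0]])
def j2w(x,y): return J0+JX*x+JY*y
def w2j(p): d=np.array(p)[:2]-J0; return np.array([d@JX,d@JY])
E
python3 - <<'E'
from h import *
def tri(a,b):
    A=[];r=[]
    Ps=[]
    for n,uv in(("top",a),("scene",b)):
        K,R,t=cam(n); C=-R.T@t; d=R.T@np.linalg.inv(K)@np.r_[uv,1]; d/=np.linalg.norm(d)
        M=np.eye(3)-np.outer(d,d); A.append(M); r.append(M@C)
    X=np.linalg.solve(A[0]+A[1],r[0]+r[1]); return X
f=lambda p:(120+p[0]/3.077,180+p[1]/3.077); s=lambda p:(140+p[0]/3,120+p[1]/3)
for n,a,b in (("Lmid",(57,60),(530,62)),("Lend",(32,56),(540,40)),("Rmid",(503,89),(257,222)),("Rend",(527,89),(235,209))):
    X=tri(f(a),s(b)); print(n,X.round(4),w2j(X).round(4))
for n,uv,z in(("cart",(338,130),.206),("bottle",(286,116),.15),("tin",(220,126),.085),("tray",(379,248),.02)): print(n,ray("top",uv,z).round(3))
g=[-.17,-.2]
for y in(.195,-.195): print(j2w(.065,y))
E
```

```text
Lmid [0.5613 0.2758 0.1194] [0.065 0.201]
Lend [0.5631 0.292  0.1407] [0.0657 0.2173]
Rmid [ 0.5338 -0.1318  0.1158] [ 0.0656 -0.2074]
Rend [ 0.5318 -0.1526  0.1405] [ 0.0651 -0.2283]
cart [[ 0.736 -0.274  0.206]]
bottle [[ 0.79  -0.141  0.15 ]]
tin [[0.778 0.048 0.085]]
tray [[ 0.416 -0.425  0.02 ]]
[0.56087835 0.2697592 ]
[ 0.53401284 -0.11931437]
```

```bash
cat >> h.py <<'E'
from scipy.spatial.transform import Rotation as Ro
def go(p,yaw):
    s=sense(); R=Ro.from_euler("xyz",s["tcp_rot"],degrees=True); T=Ro.from_euler("xyz",[180,0,yaw],degrees=True)
    print("t",round(s["time_s"],2),"pos",s["tool_pos"].round(4),"jig",w2j(s["tool_pos"]).round(4),"rpy",s["tcp_rot"].round(2),"F",s["contact_force"].round(1),"open",round(s["opening"],4),round(s["grasp_force"],1))
    print("turn first u",((R.inv()*T).as_rotvec(degrees=True)/8).round(3),"then shift u",(T.inv().apply(np.array(p)-s["tool_pos"])/.06).round(3))
E
python3 -m handwheel '[[[0,0,0],[0,0,-0.918],1],[[0,0,0],[0,0,-0.918],1],[[0,0,0],[0,0,-0.918],1],[[0,0,0],[0,0,-0.918],1],[[0,0,0],[0,0,-0.918],1],[[0,0,0],[0,0,-0.918],1],[[0,0,0],[0,0,-0.918],1],[[0,0,0],[0,0,-0.918],1],[[0,0,0],[0,0,-0.918],1],[[0,0,0],[0,0,-0.918],1]]' 30
python3 -m handwheel '[[[0.673,0.514,0],[0,0,0],1],[[0.673,0.514,0],[0,0,0],1],[[0.673,0.514,0],[0,0,0],1],[[0.673,0.514,0],[0,0,0],1],[[0.673,0.514,0],[0,0,0],1],[[0.673,0.514,0],[0,0,0],1],[[0.673,0.514,0],[0,0,0],1],[[0.673,0.514,0],[0,0,0],1],[[0.673,0.514,0],[0,0,0],1],[[0.673,0.514,0],[0,0,0],1],[[0.673,0.514,0],[0,0,0],1],[[0.673,0.514,0],[0,0,0],1]]'
python3 -c "
from h import *
go([*j2w(.065,-.203),.15],86.05)"
```

```text
time_s: 1.35
tool_pos: [0.1314, -0.5852, 0.1976]
tcp_rot: [-180.0, -0.1, 86.3]
contact_force: [-0.1, -0.3, -0.1]
opening: 0.0006
grasp_force: 0.0
time_s: 2.85
tool_pos: [0.5344, -0.1258, 0.1978]
tcp_rot: [-180.0, -0.0, 86.1]
contact_force: [1.2, -0.0, 0.5]
opening: 0.0005
grasp_force: 0.0
t 2.85 pos [ 0.5344 -0.1258  0.1978] jig [ 0.0658 -0.2014] rpy [-179.96   -0.     86.1 ] F [ 1.2 -0.   0.5] open 0.0005 0.0
turn first u [-0.005 -0.     0.006] then shift u [-0.026 -0.014  0.796]
```

```bash
python3 -m handwheel '[[[0,0,0.35],[0,0,0],1],[[0,0,0.35],[0,0,0],1],[[0,0,0.3],[0,0,0],1],[[-0.04,0,0.1],[0,0,0],1],[[-0.04,0,0.1],[0,0,0],1],[[-0.04,0,0.1],[0,0,0],1],[[-0.05,0,0.1],[0,0,0],1],[[-0.05,0,0.1],[0,0,0],1]]'
python3 -m handwheel '[[[-0.05,0,0.1],[0,0,0],1],[[-0.05,0,0.1],[0,0,0],1],[[-0.05,0,0.1],[0,0,0],1],[[-0.04,0,0.1],[0,0,0],1],[[-0.03,0,0.1],[0,0,0],1]]'
python3 -m handwheel '[[[0,0,0.06],[0,0,0],1],[[0,0,0],[0,0,0],1]]'
python3 -c "
from h import *
go([*j2w(.065,-.23),.075],86.05)
cv2.imwrite('pics/s1.png',cv2.resize(read_camera('scene')[110:270,170:350,::-1],None,fx=3,fy=3))"
```

```text
time_s: 3.85
tool_pos: [0.5335, -0.1413, 0.1098]
tcp_rot: [179.8, 0.1, 86.1]
contact_force: [-0.7, -0.7, 4.0]
opening: 0.0001
grasp_force: 1.6
time_s: 4.47
tool_pos: [0.5326, -0.1545, 0.0793]
tcp_rot: [179.9, 0.1, 86.1]
contact_force: [1.4, -1.0, 5.1]
opening: 0.0002
grasp_force: 2.3
time_s: 4.72
tool_pos: [0.5321, -0.1539, 0.0747]
tcp_rot: [180.0, 0.0, 86.1]
contact_force: [0.9, -0.6, 2.1]
opening: 0.0006
grasp_force: 1.0
t 4.72 pos [ 0.5321 -0.1539  0.0747] jig [ 0.0654 -0.2296] rpy [1.7996e+02 2.0000e-02 8.6080e+01] F [ 0.9 -0.6  2.1] open 0.0006 1.0
turn first u [0.005 0.002 0.003] then shift u [-0.007 -0.007 -0.005]
```

View pics/s1.png

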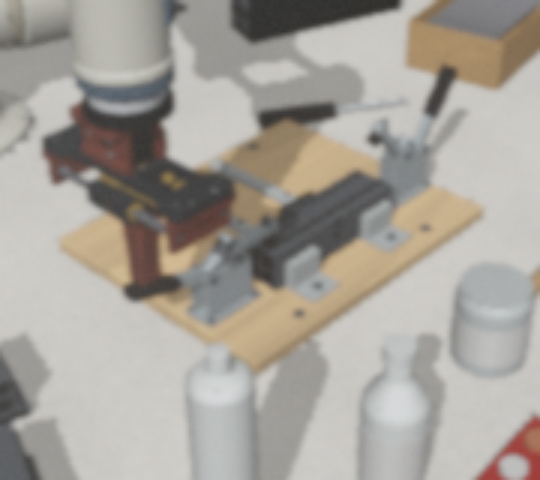

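The picture shows the right lever level, with its bar down on the jamb at about (250,235). The left one is still raised. I press a little more, then go over to the left.

```bash
python3 -m handwheel '[[[0,0,0.06],[0,0,0],1],[[0,0,0],[0,0,0],1]]'
python3 -m handwheel '[[[0,0,-0.5],[0,0,0],1],[[0,0,-0.8],[0,0,0],1],[[0,0,-0.7],[0,0,0],1],[[0.8,0,0],[0,0,0],1],[[0.8,0,0],[0,0,0],1],[[0.8,0,0],[0,0,0],1],[[0.8,0,0],[0,0,0],1],[[0.8,0,0],[0,0,0],1],[[0.8,0,0],[0,0,0],1],[[0.8,0,0],[0,0,0],1],[[0.8,0,0],[0,0,0],1],[[0.77,0,0],[0,0,0],1]]'
python3 -c "
from h import *
go([*j2w(.065,.200),.198],86.05)"
```

```text
time_s: 5.03
tool_pos: [0.5319, -0.1537, 0.071]
tcp_rot: [180.0, 0.0, 86.1]
contact_force: [0.4, -1.5, 2.9]
opening: 0.0005
grasp_force: 1.2
time_s: 6.52
tool_pos: [0.5603, 0.2774, 0.1897]
tcp_rot: [-179.9, 0.0, 86.1]
contact_force: [0.4, -0.6, 0.0]
opening: 0.0005
grasp_force: 0.0
t 6.53 pos [0.5603 0.2774 0.1897] jig [0.0639 0.2026] rpy [-1.7985e+02  4.0000e-02  8.6130e+01] F [ 0.4 -0.6  0. ] open 0.0005 0.0
turn first u [-0.018  0.005  0.01 ] then shift u [-0.044  0.018 -0.138]
```

```bash
python3 -m handwheel '[[[0,0,0.3],[0,0,0],1],[[0,0,0.3],[0,0,0],1],[[0,0,0.26],[0,0,0],1],[[0.04,0,0.1],[0,0,0],1],[[0.04,0,0.1],[0,0,0],1],[[0.04,0,0.1],[0,0,0],1],[[0.05,0,0.1],[0,0,0],1],[[0.05,0,0.1],[0,0,0],1]]'
python3 -m handwheel '[[[0.05,0,0.1],[0,0,0],1],[[0.05,0,0.1],[0,0,0],1],[[0.05,0,0.1],[0,0,0],1],[[0.04,0,0.1],[0,0,0],1],[[0.03,0,0.1],[0,0,0],1]]'
python3 -m handwheel '[[[0,0,0.08],[0,0,0],1],[[0,0,0.05],[0,0,0],1],[[0,0,0],[0,0,0],1]]'
python3 -m handwheel '[[[0,0,-0.5],[0,0,0],1],[[0,0,-0.8],[0,0,0],1],[[0,0,-0.7],[0,0,0],1],[[0,0,-0.5],[0,0,0],1]]'
python3 -c "
from h import *
go([.6016,-.3675,.17],153.3)
a=read_camera('scene')[110:270,170:350,::-1]
t=read_camera('top')[..., ::-1]; cv2.imwrite('pics/t2.png',t)
a=cv2.resize(a,None,fx=2.2,fy=2.2); b=cv2.resize(t[160:285,120:300],None,fx=2.2,fy=2.2)
cv2.imwrite('pics/s2.png',np.hstack([a[:275],b[:275]]))"
```

```text
time_s: 7.52
tool_pos: [0.5633, 0.2934, 0.1154]
tcp_rot: [179.6, -0.6, 86.3]
contact_force: [-4.7, 10.7, 18.7]
opening: 0.0002
grasp_force: 9.4
time_s: 8.15
tool_pos: [0.5648, 0.3039, 0.0836]
tcp_rot: [179.6, -0.3, 86.1]
contact_force: [0.9, 1.7, 7.3]
opening: 0.0005
grasp_force: 3.2
time_s: 8.52
tool_pos: [0.5641, 0.303, 0.0738]
tcp_rot: [179.8, -0.2, 86.1]
contact_force: [0.4, 1.6, 5.3]
opening: 0.0009
grasp_force: 1.8
time_s: 9.02
tool_pos: [0.5633, 0.302, 0.2244]
tcp_rot: [179.9, -0.1, 86.1]
contact_force: [0.6, -1.4, 0.3]
opening: 0.0005
grasp_force: 0.0
t 9.03 pos [0.5633 0.302  0.2244] jig [0.0652 0.2274] rpy [ 1.7986e+02 -7.0000e-02  8.6080e+01] F [ 0.6 -1.4  0.3] open 0.0005 0.0
turn first u [ 2.000e-02  3.000e-03 -8.402e+00] then shift u [-5.584 -9.682  0.906]
```

View pics/s2.png

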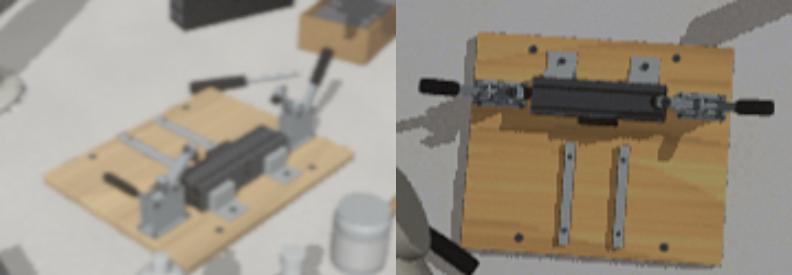

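Both levers have sprung up again: in the scene half the grips are at (120,185) and (320,65), still raised. I work out how far the right one actually went in s1.

```bash
python3 - <<'E'
from h import *
for th in (0,.15,.3,.45,.6,.85):
    for r in (.035,.095):
        x=.162+r*np.cos(th); z=.068+r*np.sin(th)
        P=[*j2w(.065,-x),z]; print(th,r,((proj("scene",P)[0]-[170,110])*3).round(0), end=" ; ")
    print()
print(((proj("scene",[[0.5321,-.1539,.0747],[*j2w(.065,-.162),.068],[*j2w(.065,-.09),.018]])-[170,110])*3).round())
im=cv2.imread("pics/s1.png")[190:340,90:330]; cv2.imwrite("pics/s1b.png",cv2.resize(im,None,fx=3,fy=3,interpolation=2))
E
```

```text
0 0.035 [176. 289.] ; 0 0.095 [126. 319.] ; 
0.15 0.035 [176. 284.] ; 0.15 0.095 [126. 306.] ; 
0.3 0.035 [177. 279.] ; 0.3 0.095 [127. 292.] ; 
0.45 0.035 [178. 274.] ; 0.45 0.095 [130. 277.] ; 
0.6 0.035 [180. 269.] ; 0.6 0.095 [135. 263.] ; 
0.85 0.035 [184. 261.] ; 0.85 0.095 [147. 238.] ; 
[[149. 299.]
 [204. 273.]
 [258. 281.]]
```

View pics/s1b.png

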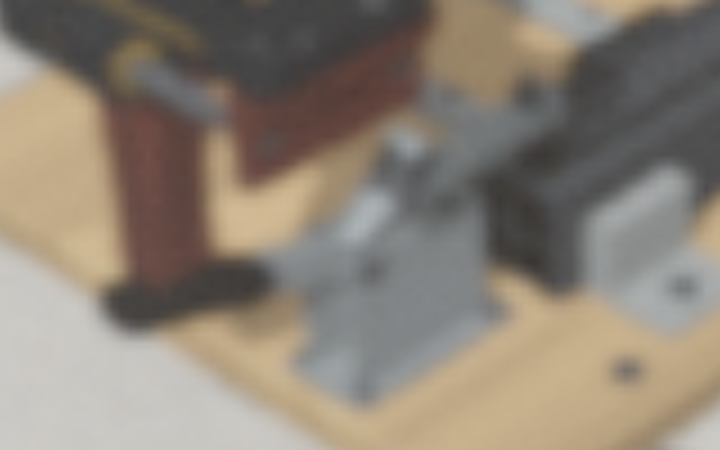

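In s1b the right lever end is at about (127,292) in s1 pixels, which means θ≈0.27 and not shut, although the tip read z=0.075. I re-press on the left and look at the contact from all three cameras.

```bash
python3 -m handwheel '[[[-0.35,0,0.4],[0,0,0],1],[[0,0,0.4],[0,0,0],1],[[0,0,0.3],[0,0,0],1],[[0,0,0.2],[0,0,0],1],[[0,0,0.1],[0,0,0],1]]'
python3 -m handwheel '[[[0.05,0,0.1],[0,0,0],1],[[0.05,0,0.1],[0,0,0],1],[[0.05,0,0.1],[0,0,0],1],[[0,0,0],[0,0,0],1]]'
python3 -c "
from h import *
go([.6016,-.3675,.17],153.3)
a=read_camera('scene')[100:220,260:360,::-1]
t=read_camera('top')[160:240,120:220, ::-1]; w=read_camera('wrist')[...,::-1]
f=lambda i,w,h:cv2.resize(i,(w,h),interpolation=2)
cv2.imwrite('pics/s3.png',np.hstack([f(a,400,480),np.vstack([f(t,300,240),f(w,300,240)])]))
K,R,tt=cam('wrist'); C=-R.T@tt;print(C,R.round(2).tolist(),K.round(0).tolist())"
```

```text
time_s: 9.75
tool_pos: [0.5613, 0.2811, 0.1366]
tcp_rot: [-179.9, 0.0, 86.1]
contact_force: [-0.3, 0.7, 0.1]
opening: 0.0002
grasp_force: 0.0
time_s: 10.25
tool_pos: [0.563, 0.2929, 0.1229]
tcp_rot: [179.7, -0.3, 86.2]
contact_force: [-1.4, 5.6, 8.2]
opening: 0.0003
grasp_force: 4.2
t 10.25 pos [0.563  0.2929 0.1229] jig [0.0655 0.2183] rpy [179.74  -0.33  86.21] F [-1.4  5.6  8.2] open 0.0003 4.2
turn first u [ 0.053 -0.017 -8.386] then shift u [-5.52  -9.544 -0.786]
[0.5682081 0.3662967 0.3103978] [[1.0, -0.07, 0.0], [-0.07, -0.96, 0.27], [-0.01, -0.27, -0.96]] [[344.0, 0.0, 254.0], [0.0, 344.0, 185.0], [0.0, 0.0, 1.0]]
```

View pics/s3.png

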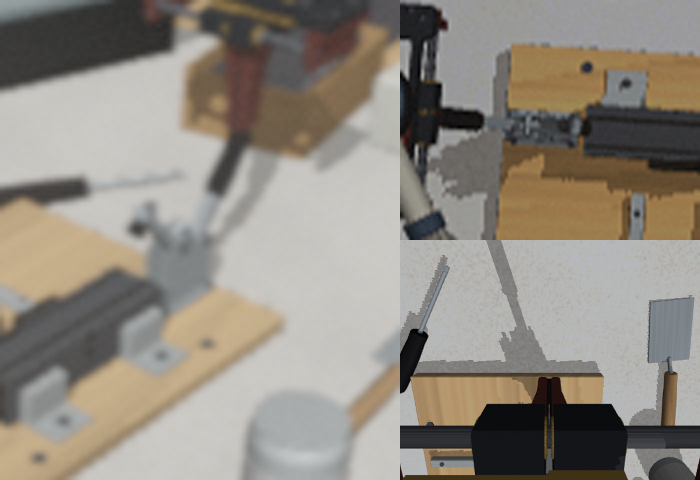

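The s3 picture shows the finger meeting the left grip near its upper end, at scene pixel about (320,133). The grip runs from (321,135) to (313,147).

```bash
python3 - <<'E'
from h import *
print(proj("scene",[[.563,.2929,z] for z in(.123,.133,.143)]).round(1))
for th in(.5,.6,.7,.8,.9,1.0):
  print(th,[proj("scene",[*j2w(.065,.162+r*np.cos(th)),.068+r*np.sin(th)])[0].round(1).tolist() for r in (.035,.095)],"surface z at tip centre",.068+(.2183-.162)*np.tan(th)+.007/np.cos(th), 'end corner', .162+.095*np.cos(th)-.007*np.sin(th),.068+.095*np.sin(th)+.007*np.cos(th))
# precise grip measurement from first pictures: dark mask axis
s=cv2.imread("pics/scene0.png").max(2); t=cv2.imread("pics/top0.png").max(2)
for n,im,(x0,y0,x1,y1) in (("Ls",s,(305,128,328,152)),("Rs",s,(212,185,236,203)),("Lt",t,(125,190,150,206)),("Rt",t,(272,202,296,216))):
    m=np.zeros_like(im); m[y0:y1,x0:x1]=im[y0:y1,x0:x1]<60
    c=max(cv2.findContours(m,0,2)[0],key=cv2.contourArea); print(n,[np.round(v,1) for v in cv2.minAreaRect(c)], cv2.boundingRect(c))
E
```

```text
[[319.9 138. ]
 [320.1 135.3]
 [320.3 132.6]]
0.5 [[314.3, 150.8], [324.3, 137.8]] surface z at tip centre 0.10673328766947725 end corner 0.242014364609356 0.1196885041006319
0.6 [[314.1, 150.2], [323.6, 136.1]] surface z at tip centre 0.1149983005112235 end corner 0.2364543861026542 0.1274183842768961
0.7 [[313.7, 149.7], [322.8, 134.6]] surface z at tip centre 0.12457305063820653 end corner 0.23015048398136256 0.13455457559857206
0.8 [[313.4, 149.2], [321.8, 133.4]] surface z at tip centre 0.13601592015964117 end corner 0.22316564475168404 0.14102577560088483
0.9 [[312.9, 148.9], [320.7, 132.4]] surface z at tip centre 0.15020798832134644 end corner 0.21556965861832073 0.14676732619250557
1.0 [[312.4, 148.7], [319.4, 131.6]] surface z at tip centre 0.16863776492183746 end corner 0.207438422163818 0.15172185969782714Traceback (most recent call last):
  File "<stdin>", line 9, in <module>
ValueError: max() iterable argument is empty
```

```bash
python3 -m handwheel '[[[-0.1,0,-0.5],[0,0,0],1],[[-0.2,0,-0.6],[0,0,0],1],[[0,0,-0.2],[0,0,0],1],[[0,0,0],[0,0,0],1]]' 
python3 - <<'E'
from h import *
go([.6016,-.3675,.17],153.3)
p=sense()["tool_pos"]; im=read_camera("scene")[...,::-1]; cv2.imwrite("pics/s4.png",im)
q=proj("scene",[p,p+[0,0,.01],p+[0,0,.02]]); print(q.round(1))
u,v=q[0].round().astype(int)
for r in range(v-16,v+5): print(r,[tuple(int(k) for k in im[r,c]) for c in range(u-6,u+7,2)])
E
```

```text
time_s: 10.9
tool_pos: [0.5614, 0.2726, 0.1983]
tcp_rot: [179.9, -0.1, 86.1]
contact_force: [-0.3, 0.3, -0.4]
opening: 0.0006
grasp_force: 0.0
t 10.9 pos [0.5614 0.2726 0.1983] jig [0.0653 0.1979] rpy [ 1.7991e+02 -6.0000e-02  8.6100e+01] F [-0.3  0.3 -0.4] open 0.0006 0.0
turn first u [ 0.015  0.    -8.4  ] then shift u [-5.392 -9.229  0.471]
[[317.8 118.9]
 [318.1 115.9]
 [318.3 113. ]]
103 [(134, 169, 193), (103, 131, 157), (57, 65, 94), (59, 65, 97), (53, 58, 88), (59, 66, 89), (79, 91, 109)]
104 [(132, 167, 191), (104, 132, 159), (58, 65, 93), (58, 63, 95), (54, 59, 87), (55, 64, 89), (68, 88, 107)]
105 [(125, 159, 182), (100, 128, 154), (59, 66, 93), (58, 63, 96), (54, 60, 88), (55, 64, 91), (67, 89, 107)]
106 [(108, 138, 160), (92, 117, 142), (58, 64, 91), (58, 64, 96), (52, 58, 86), (57, 67, 93), (68, 86, 102)]
107 [(111, 133, 151), (85, 103, 129), (60, 65, 91), (57, 64, 93), (54, 58, 88), (59, 67, 92), (74, 85, 99)]
108 [(146, 158, 166), (97, 109, 129), (56, 63, 90), (58, 63, 96), (55, 61, 88), (64, 72, 93), (81, 87, 95)]
109 [(175, 182, 186), (117, 125, 141), (58, 64, 91), 
[... 920 characters left out ...]
]
118 [(101, 131, 154), (97, 120, 140), (95, 109, 124), (91, 95, 101), (89, 88, 90), (87, 86, 87), (87, 87, 88)]
119 [(103, 137, 164), (102, 134, 160), (99, 128, 152), (82, 99, 115), (81, 89, 97), (86, 89, 93), (86, 86, 89)]
120 [(104, 140, 167), (100, 137, 165), (100, 136, 163), (85, 114, 136), (77, 98, 116), (82, 94, 107), (83, 90, 98)]
121 [(100, 136, 163), (101, 137, 165), (100, 138, 164), (96, 129, 155), (87, 117, 142), (81, 103, 122), (75, 92, 108)]
122 [(102, 139, 165), (103, 139, 165), (100, 137, 164), (100, 136, 163), (97, 133, 159), (84, 112, 135), (75, 96, 115)]
123 [(104, 139, 166), (104, 141, 168), (103, 140, 167), (103, 140, 166), (101, 136, 164), (84, 113, 134), (72, 94, 113)]
```

Lifted clear, the finger ends at row ≈112.5, whereas the reported TCP projects to row 119. The real finger end is therefore about 18 mm above the reported TCP, which agrees with both lever readings. I press again with that offset, following the lever's arc.

```bash
python3 -m handwheel '[[[0.04,0,0.4],[0,0,0],1],[[0,0,0.4],[0,0,0],1],[[0,0,0.35],[0,0,0],1]]'
python3 -m handwheel '[[[0.08,0,0.075],[0,0,0],1],[[0.077,0,0.082],[0,0,0],1],[[0.07,0,0.088],[0,0,0],1],[[0.06,0,0.094],[0,0,0],1],[[0.05,0,0.1],[0,0,0],1],[[0.044,0,0.104],[0,0,0],1],[[0.034,0,0.107],[0,0,0],1],[[0.025,0,0.11],[0,0,0],1],[[0.015,0,0.111],[0,0,0],1],[[0,0,0.11],[0,0,0],1]]'
python3 -m handwheel '[[[0,0,0.06],[0,0,0],1],[[0,0,0.05],[0,0,0],1],[[0,0,0],[0,0,0],1]]'
python3 -c "
from h import *
go([*j2w(.065,.227),.055],86.05)"
```

```text
time_s: 11.32
tool_pos: [0.5601, 0.2744, 0.1252]
tcp_rot: [-179.8, 0.1, 86.1]
contact_force: [-0.2, 0.4, 0.3]
opening: 0.0005
grasp_force: 0.0
time_s: 12.58
tool_pos: [0.5647, 0.304, 0.0726]
tcp_rot: [179.7, -0.3, 86.1]
contact_force: [0.7, 2.5, 5.3]
opening: 0.0007
grasp_force: 2.5
time_s: 12.95
tool_pos: [0.5628, 0.3016, 0.0627]
tcp_rot: [-180.0, 0.0, 86.1]
contact_force: [-0.1, 1.0, 2.1]
opening: 0.0002
grasp_force: 0.6
t 12.95 pos [0.5628 0.3016 0.0627] jig [0.0648 0.2269] rpy [-1.7997e+02  2.0000e-02  8.6090e+01] F [-0.1  1.   2.1] open 0.0002 0.6
turn first u [-0.003  0.003  0.005] then shift u [0.001 0.004 0.128]
```

```bash
python3 -m handwheel '[[[0,0,0.06],[0,0,0],1],[[0,0,0],[0,0,0],1]]'
python3 -m handwheel '[[[0,0,0.06],[0,0,0],1],[[0,0,0],[0,0,0],1]]'
python3 -m handwheel '[[[0,0,0.04],[0,0,0],1],[[0,0,0],[0,0,0],1]]'
```

```text
time_s: 13.2
tool_pos: [0.5624, 0.3011, 0.0582]
tcp_rot: [-179.9, 0.1, 86.1]
contact_force: [0.4, -0.2, 0.0]
opening: 0.0005
grasp_force: 0.0
time_s: 13.45
tool_pos: [0.5626, 0.3014, 0.0552]
tcp_rot: [-179.9, 0.0, 86.1]
contact_force: [0.6, -0.4, -0.5]
opening: 0.0003
grasp_force: 0.0
time_s: 13.7
tool_pos: [0.5629, 0.3016, 0.0533]
tcp_rot: [-180.0, 0.0, 86.1]
contact_force: [-0.6, -0.6, -0.9]
opening: 0.0005
grasp_force: 0.0
```

The force fell to zero, so the left lever snapped over. Now the right one.

```bash
python3 -m handwheel '[[[0,0,-0.7],[0,0,0],1],[[0,0,-0.9],[0,0,0],1],[[0,0,-0.76],[0,0,0],1],[[-0.8,0,0],[0,0,0],1],[[-0.8,0,0],[0,0,0],1],[[-0.8,0,0],[0,0,0],1],[[-0.8,0,0],[0,0,0],1],[[-0.8,0,0],[0,0,0],1],[[-0.8,0,0],[0,0,0],1],[[-0.8,0,0],[0,0,0],1],[[-0.8,0,0],[0,0,0],1],[[-0.71,0,0],[0,0,0],1]]'
python3 -m handwheel '[[[0,0,0.4],[0,0,0],1],[[0,0,0.4],[0,0,0],1],[[0,0,0.35],[0,0,0],1],[[0,0,0],[0,0,0],1]]'
python3 -c "
from h import *
go([*j2w(.065,-.201),.125],86.05)"
```

```text
time_s: 15.2
tool_pos: [0.5336, -0.1257, 0.1955]
tcp_rot: [180.0, 0.0, 86.1]
contact_force: [0.5, -0.3, 0.4]
opening: 0.0006
grasp_force: 0.0
time_s: 15.7
tool_pos: [0.5329, -0.1235, 0.1241]
tcp_rot: [-179.8, -0.0, 86.1]
contact_force: [0.2, 0.3, 0.3]
opening: 0.0004
grasp_force: 0.0
t 15.7 pos [ 0.5329 -0.1235  0.1241] jig [ 0.0642 -0.1993] rpy [-1.798e+02 -5.000e-02  8.610e+01] F [0.2 0.3 0.3] open 0.0004 0.0
turn first u [-0.025 -0.006  0.007] then shift u [-0.029  0.014 -0.015]
```

```bash
python3 -m handwheel '[[[-0.08,0,0.085],[0,0,0],1],[[-0.077,0,0.09],[0,0,0],1],[[-0.07,0,0.1],[0,0,0],1],[[-0.06,0,0.1],[0,0,0],1],[[-0.05,0,0.11],[0,0,0],1],[[-0.044,0,0.11],[0,0,0],1],[[-0.034,0,0.11],[0,0,0],1],[[-0.025,0,0.11],[0,0,0],1],[[-0.015,0,0.11],[0,0,0],1],[[0,0,0.11],[0,0,0],1]]'
python3 -m handwheel '[[[0,0,0.08],[0,0,0],1],[[0,0,0.08],[0,0,0],1],[[0,0,0],[0,0,0],1]]'
python3 -m handwheel '[[[0,0,0.05],[0,0,0],1],[[0,0,0],[0,0,0],1]]'
python3 -c "
from h import *
go([*j2w(.065,-.229),.053],86.05)"
```

```text
time_s: 16.95
tool_pos: [0.5324, -0.1522, 0.0645]
tcp_rot: [179.9, 0.1, 86.1]
contact_force: [1.1, -1.8, 2.8]
opening: 0.0005
grasp_force: 1.4
time_s: 17.32
tool_pos: [0.5313, -0.1508, 0.0532]
tcp_rot: [-179.9, -0.0, 86.1]
contact_force: [-0.2, 0.3, 0.4]
opening: 0.0004
grasp_force: 0.0
time_s: 17.58
tool_pos: [0.5319, -0.1511, 0.0512]
tcp_rot: [-180.0, -0.0, 86.1]
contact_force: [0.2, -0.6, -0.4]
opening: 0.0006
grasp_force: 0.0
t 17.57 pos [ 0.5319 -0.1511  0.0512] jig [ 0.0651 -0.2268] rpy [-1.7997e+02 -1.0000e-02  8.6090e+01] F [ 0.2 -0.6 -0.4] open 0.0006 0.0
turn first u [-0.003 -0.002  0.006] then shift u [-0.036 -0.001 -0.03 ]
```

Both levers have now snapped. I go above the long T-profile with the gripper open.

```bash
python3 -m handwheel '[[[0,0,-0.8],[0,0,0],1],[[0,0,-0.9],[0,0,0],1],[[0,0,-0.8],[0,0,0],1],[[0,0,0],[0,0,-0.933],-1],[[0,0,0],[0,0,-0.933],-1],[[0,0,0],[0,0,-0.933],-1],[[0,0,0],[0,0,-0.933],-1],[[0,0,0],[0,0,-0.933],-1],[[0,0,0],[0,0,-0.933],-1],[[0,0,0],[0,0,-0.933],-1],[[0,0,0],[0,0,-0.933],-1],[[0,0,0],[0,0,-0.933],-1]]'
python3 -c "
from h import *
go([.6016,-.3675,.2],153.3)"
```

```text
time_s: 19.08
tool_pos: [0.532, -0.1511, 0.2017]
tcp_rot: [180.0, 0.0, 153.5]
contact_force: [-0.7, 0.1, -0.2]
opening: 0.0861
grasp_force: 0.0
t 19.07 pos [ 0.532  -0.1511  0.2017] jig [ 0.0652 -0.2269] rpy [1.8000e+02 1.0000e-02 1.5352e+02] F [-0.7  0.1 -0.2] open 0.0861 0.0
turn first u [0.001 0.002 0.027] then shift u [-2.656 -2.7    0.028]
```

```bash
python3 -m handwheel '[[[-0.531,-0.54,0],[0,0,0],-1],[[-0.531,-0.54,0],[0,0,0],-1],[[-0.531,-0.54,0],[0,0,0],-1],[[-0.531,-0.54,0],[0,0,0],-1],[[-0.531,-0.54,0],[0,0,0],-1],[[0,0,0],[0,0,0],-1]]'
python3 - <<'E'
from h import *
go([.6016,-.3675,.2],153.3)
c=cam("wrist"); w=read_camera("wrist")[...,::-1].copy(); s=read_camera("scene")[...,::-1].copy(); t=read_camera("top")[...,::-1].copy()
for n,i in(("w5",w),("s5",s),("t5",t)): cv2.imwrite(f"pics/{n}.png",i)
np.savez("w5.npz",K=c[0],R=c[1],t=c[2])
f=lambda i,w,h:cv2.resize(i,(w,h),interpolation=2)
cv2.imwrite("pics/v5.png",np.hstack([f(w,512,384),np.vstack([f(s[110:240,170:340],280,192),f(t[175:230,120:300],280,192)])]))
E
```

```text
time_s: 19.82
tool_pos: [0.601, -0.3703, 0.1983]
tcp_rot: [180.0, -0.2, 153.1]
contact_force: [0.3, -0.4, -0.3]
opening: 0.0877
grasp_force: 0.0
t 19.82 pos [ 0.601  -0.3703  0.1983] jig [ 0.1492 -0.4407] rpy [180.    -0.22 153.08] F [ 0.3 -0.4 -0.3] open 0.0877 0.0
turn first u [ 0.    -0.027 -0.027] then shift u [ 0.012  0.045 -0.029]
```

View pics/v5.png

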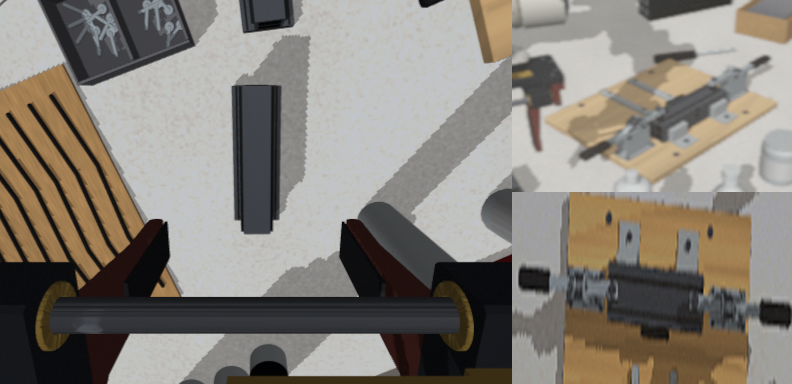

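The view shows both levers level, so both clamps are shut. In the wrist image the T stem's top face runs from rows ≈86 to ≈233, columns ≈243 to 271, centred between the fingers.

```bash
python3 - <<'E'
from h import *
d=np.load("w5.npz"); c=(d["K"],d["R"],d["t"])
P=ray(0,[(256.5,86),(256.5,233),(243,233),(271,233),(243,110),(270,110)],.052,c)
print(P.round(4), np.linalg.norm(P[0]-P[1]),np.linalg.norm(P[2]-P[3]))
m=(P[0]+P[1])/2; dd=P[0]-P[1]; yaw=np.degrees(np.arctan2(dd[1],dd[0])); print("centre",m.round(4),"yaw",yaw)
F=ray(0,[(235,219),(280,219)],.012,c); print("flange end mid",F.mean(0),np.linalg.norm(F[0]-F[1]))
g=cv2.imread("pics/w5.png").max(2)
for r in (100,140,180,205): print(r,g[r,226:292].tolist())
print(g[75:95,256],g[225:240,256])
go([*m[:2],.1],yaw)
E
```

```text
[[ 0.5347 -0.334   0.052 ]
 [ 0.6667 -0.4009  0.052 ]
 [ 0.6603 -0.4135  0.052 ]
 [ 0.6736 -0.3873  0.052 ]
 [ 0.5484 -0.3553  0.052 ]
 [ 0.56   -0.3325  0.052 ]] 0.1479515567355006 0.02933025105415524
centre [ 0.6007 -0.3674  0.052 ] yaw 153.12044383318454
flange end mid [ 0.66720639 -0.39961844  0.012     ] 0.05217037584067769
100 [192, 193, 194, 196, 192, 164, 87, 74, 72, 57, 26, 48, 64, 33, 25, 39, 64, 75, 75, 75, 75, 74, 75, 75, 75, 75, 75, 76, 76, 75, 76, 75, 76, 75, 75, 76, 76, 76, 76, 76, 76, 76, 76, 76, 70, 42, 21, 26, 40, 44, 25, 38, 55, 56, 74, 117, 141, 142, 141, 140, 139, 140, 140, 139, 138, 140]
140 [194, 195, 194, 193, 193, 192, 162, 78, 73, 69, 48, 33, 55, 56, 25, 26, 48, 71, 73, 73, 73, 73, 73, 74, 74, 74, 74, 74, 74, 73, 74, 73, 74, 74, 75, 75, 74, 74, 74, 74, 74, 74, 74, 74, 63, 30, 18, 27, 40, 30, 27, 47, 54, 58, 90, 135, 139, 139, 140, 142, 141, 141, 141, 143, 145, 143]
180 [200, 199, 198, 196, 195, 194, 186, 147, 77, 71, 64, 37, 42, 58, 38, 21, 33, 59, 71, 71, 72, 73, 72, 73, 73, 72, 73, 72, 72, 73, 73, 73, 73, 72, 72, 72, 72, 73, 73, 73, 72, 72, 73, 70, 52, 19, 20, 32, 37, 22, 35, 52, 54, 79, 123, 139, 142, 145, 143, 143, 145, 144, 140, 138, 140, 143]
205 [190, 190, 193, 194, 195, 195, 195, 174, 101, 71, 68, 54, 30, 45, 48, 23, 26, 49, 71, 71, 71, 71, 70, 70, 72, 72, 71, 71, 71, 71, 71, 72, 71, 71, 71, 72, 71, 72, 71, 72, 72, 72, 71, 67, 46, 15, 21, 34, 35, 25, 43, 52, 55, 88, 131, 135, 136, 138, 141, 145, 166, 193, 194, 193, 193, 192]
[129 131 134 136 134 134 136 141 142 123  42  76  76  76  76  75  76  76
  77  77] [ 71  70  71  71  71  70  70  70  87 149 194 191 191 193 193]
t 19.98 pos [ 0.6015 -0.3668  0.2017] jig [ 0.1493 -0.4373] rpy [179.98  -0.   153.29] F [-0.2  0.6  0.1] open 0.0876 0.0
turn first u [ 0.003 -0.     0.021] then shift u [ 0.007 -0.015  1.695]
```

```bash
python3 - <<'E'
from h import *
s=sense(); c=cam("wrist"); R=Ro.from_euler("xyz",s["tcp_rot"],degrees=True); p=s["tool_pos"]
for dz in(0,.01,.02,.03):
    print(dz,proj(0,[p+R.apply([x,y,-dz]) for y in(-.044,.044) for x in(-.01,.01)],c).round(0).tolist())
E
python3 -m handwheel '[[[0,0,0.7],[0,0,0],-1],[[0,0,0.7],[0,0,0],-1],[[0,0,0.7],[0,0,0],-1],[[0,0,0.5],[0,0,0],-1],[[0,0,0.3],[0,0,0],-1],[[0,0,0],[0,0,0],-1]]'
```

```text
0 [[179.0, 235.0], [177.0, 203.0], [328.0, 235.0], [330.0, 203.0]]
0.01 [[175.0, 242.0], [173.0, 209.0], [332.0, 242.0], [334.0, 209.0]]
0.02 [[171.0, 251.0], [169.0, 215.0], [336.0, 250.0], [339.0, 215.0]]
0.03 [[167.0, 260.0], [164.0, 223.0], [341.0, 259.0], [343.0, 223.0]]
time_s: 20.72
tool_pos: [0.601, -0.3664, 0.0269]
tcp_rot: [180.0, -0.1, 153.3]
contact_force: [-0.6, 0.5, -0.0]
opening: 0.0878
grasp_force: 0.0
```

```bash
python3 -m handwheel '[[[0,0,0.15],[0,0,0],-1],[[0,0,0.12],[0,0,0],-1],[[0,0,0],[0,0,0],-1]]'
python3 -m handwheel '[[[0,0,0.1],[0,0,0],-1],[[0,0,0.1],[0,0,0],-1],[[0,0,0],[0,0,0],-1]]'
python3 -c "
from h import *
go([.6007,-.3674,-.003],153.1)"
```

```text
time_s: 21.1
tool_pos: [0.6012, -0.3674, 0.0108]
tcp_rot: [180.0, -0.0, 153.3]
contact_force: [0.2, -0.2, -0.1]
opening: 0.0876
grasp_force: 0.0
time_s: 21.48
tool_pos: [0.601, -0.3672, -0.0018]
tcp_rot: [180.0, -0.1, 153.3]
contact_force: [0.7, -0.2, -0.1]
opening: 0.0878
grasp_force: 0.0
t 21.48 pos [ 0.601  -0.3672 -0.0018] jig [ 0.1489 -0.4377] rpy [ 1.7999e+02 -9.0000e-02  1.5326e+02] F [ 0.7 -0.2 -0.1] open 0.0878 0.0
turn first u [ 0.002 -0.011  0.02 ] then shift u [ 0.003 -0.004  0.02 ]
```

```bash
python3 -m handwheel '[[[0,0,0],[0,0,0],0.1],[[0,0,0],[0,0,0],0.3],[[0,0,0],[0,0,0],1],[[0,0,0],[0,0,0],1],[[0,0,0],[0,0,0],1],[[0,0,0],[0,0,0],1]]' 40
python3 -m handwheel '[[[0,0,-0.2],[0,0,0],1],[[0,0,-0.5],[0,0,0],1],[[0,0,-0.6],[0,0,0],1],[[0,0,-0.6],[0,0,0],1],[[0,0,-0.3],[0,0,0],1],[[0,0,0],[0,0,0],1]]'
python3 -c "
from h import *
print('lift F'); go([*j2w(-.068,0),.13],176.05)"
```

```text
time_s: 22.22
tool_pos: [0.6014, -0.3675, -0.0007]
tcp_rot: [-180.0, 0.0, 153.3]
contact_force: [-0.3, -0.6, -0.1]
opening: 0.0312
grasp_force: 0.0
time_s: 22.98
tool_pos: [0.602, -0.3679, 0.1329]
tcp_rot: [-180.0, 0.2, 153.3]
contact_force: [1.4, 0.2, -3.2]
opening: 0.0277
grasp_force: 40.0
lift F
t 22.98 pos [ 0.602  -0.3679  0.1329] jig [ 0.15   -0.4383] rpy [-1.7998e+02  1.6000e-01  1.5327e+02] F [ 1.4  0.2 -3.2] open 0.0277 40.0
turn first u [-0.006  0.019 -2.848] then shift u [3.633 7.305 0.049]
```

```bash
python3 -m handwheel '[[[0,0,0],[0,0,-0.712],1],[[0,0,0],[0,0,-0.712],1],[[0,0,0],[0,0,-0.712],1],[[0,0,0],[0,0,-0.712],1],[[0.2,0.4,0],[0,0,0],1],[[0.3,0.6,0],[0,0,0],1],[[0.35,0.7,0],[0,0,0],1],[[0.35,0.7,0],[0,0,0],1],[[0.35,0.7,0],[0,0,0],1],[[0.35,0.7,0],[0,0,0],1],[[0.35,0.7,0],[0,0,0],1],[[0.35,0.7,0],[0,0,0],1]]'
python3 -m handwheel '[[[0.35,0.7,0],[0,0,0],1],[[0.35,0.7,0],[0,0,0],1],[[0.25,0.5,0],[0,0,0],1],[[0.08,0.3,0],[0,0,0],1],[[0,0,0],[0,0,0],1],[[0,0,0],[0,0,0],1]]'
python3 - <<'E'
from h import *
go([*j2w(-.066,0),.05],176.05)
t=read_camera("top")[...,::-1].copy(); cv2.imwrite("pics/t6.png",t)
w=read_camera("wrist")[...,::-1].copy(); cv2.imwrite("pics/w6.png",w)
c=cam("wrist"); np.savez("w6.npz",K=c[0],R=c[1],t=c[2])
# rails: light grey in original top picture, at z=.028
im=cv2.imread("pics/top0.png"); hsv=cv2.cvtColor(im,cv2.COLOR_BGR2HSV)
m=((hsv[...,1]<60)&(hsv[...,2]>100)).astype(np.uint8); m[:,:185]=0;m[:,235:]=0;m[:222]=0;m[275:]=0
for k in cv2.findContours(m,0,2)[0]:
    if cv2.contourArea(k)>40:
        P=ray("top",k[:,0],.028); Q=np.array([w2j(p) for p in P]); r=cv2.minAreaRect(Q.astype(np.float32)); print("rail jig",np.round(r[0],4),np.round(r[1],4),round(r[2],1))
E
```

```text
time_s: 24.48
tool_pos: [0.4656, -0.0441, 0.1289]
tcp_rot: [180.0, -0.2, 176.0]
contact_force: [0.2, -0.6, -2.7]
opening: 0.0274
grasp_force: 40.0
time_s: 25.22
tool_pos: [0.4144, 0.0898, 0.1301]
tcp_rot: [-180.0, -0.1, 176.0]
contact_force: [-0.6, -0.6, -2.6]
opening: 0.028
grasp_force: 40.0
t 25.23 pos [0.4144 0.0898 0.1301] jig [-0.0688  0.0054] rpy [-1.7995e+02 -1.0000e-01  1.7604e+02] F [-0.6 -0.6 -2.6] open 0.028 40.0
turn first u [-0.006 -0.013 -0.001] then shift u [-0.046 -0.09   1.335]
rail jig [-0.0638 -0.0376] [0.0129 0.1372] 90.0
rail jig [-0.0645  0.0368] [0.0123 0.1404] 90.0
```

```bash
python3 -m handwheel '[[[-0.046,-0.09,0.2],[0,0,0],1],[[0,0,0.4],[0,0,0],1],[[0,0,0.4],[0,0,0],1],[[0,0,0.35],[0,0,0],1],[[0,0,0.15],[0,0,0],1],[[0,0,0],[0,0,0],1]]'
python3 -m handwheel '[[[0,0,0.06],[0,0,0],1],[[0,0,0.06],[0,0,0],1],[[0,0,0],[0,0,0],1]]'
python3 -c "
from h import *
go([*j2w(-.066,0),.021],176.05)"
```

```text
time_s: 26.08
tool_pos: [0.4167, 0.0843, 0.0405]
tcp_rot: [-180.0, -0.1, 176.0]
contact_force: [-0.3, 0.4, -1.8]
opening: 0.0278
grasp_force: 40.0
time_s: 26.45
tool_pos: [0.4171, 0.0849, 0.0341]
tcp_rot: [180.0, 0.0, 176.1]
contact_force: [-1.0, 0.0, -2.1]
opening: 0.0279
grasp_force: 40.0
t 26.45 pos [0.4171 0.0849 0.0341] jig [-0.0657  0.0007] rpy [180.     0.   176.06] F [-1.   0.  -2.1] open 0.0279 40.0
turn first u [0.    0.    0.001] then shift u [ 0.005 -0.011  0.218]
```

```bash
python3 -m handwheel '[[[0,-0.01,0.06],[0,0,0],1],[[0,0,0.06],[0,0,0],1],[[0,0,0],[0,0,0],1]]'
python3 -m handwheel '[[[0,0,0.05],[0,0,0],1],[[0,0,0],[0,0,0],1]]'
python3 -m handwheel '[[[0,0,0.03],[0,0,0],1],[[0,0,0],[0,0,0],1]]'
python3 -m handwheel '[[[0,0,0.03],[0,0,0],1],[[0,0,0],[0,0,0],1]]'
```

```text
time_s: 26.82
tool_pos: [0.4168, 0.0842, 0.0264]
tcp_rot: [-180.0, -0.0, 176.0]
contact_force: [0.4, 0.2, -2.3]
opening: 0.0277
grasp_force: 40.0
time_s: 27.08
tool_pos: [0.4169, 0.0842, 0.0236]
tcp_rot: [-180.0, -0.0, 176.0]
contact_force: [1.1, -0.3, -3.7]
opening: 0.028
grasp_force: 40.0
time_s: 27.32
tool_pos: [0.417, 0.0842, 0.0219]
tcp_rot: [-180.0, -0.0, 176.0]
contact_force: [-0.5, 0.3, -3.9]
opening: 0.0273
grasp_force: 40.0
time_s: 27.58
tool_pos: [0.4169, 0.0842, 0.0201]
tcp_rot: [-180.0, -0.0, 176.1]
contact_force: [0.6, -0.5, -1.8]
opening: 0.0278
grasp_force: 40.0
```

```bash
python3 -m handwheel '[[[0,0,0.03],[0,0,0],1],[[0,0,0],[0,0,0],1],[[0,0,0],[0,0,0],1]]'
python3 -m handwheel '[[[0,0,0.03],[0,0,0],1],[[0,0,0],[0,0,0],1],[[0,0,0],[0,0,0],1]]'
python3 -c "
from h import *
for i in range(4): read_camera('top'); print(sense()['contact_force'].round(1),sense()['wrist_torque'].round(2))
go([*j2w(-.047,0),.017],176.05)"
```

```text
time_s: 27.95
tool_pos: [0.4173, 0.0842, 0.019]
tcp_rot: [180.0, 0.0, 176.1]
contact_force: [0.3, 0.2, 1.7]
opening: 0.028
grasp_force: 40.0
time_s: 28.32
tool_pos: [0.4174, 0.0843, 0.0189]
tcp_rot: [180.0, 0.1, 176.1]
contact_force: [-6.1, -0.2, 13.3]
opening: 0.0278
grasp_force: 40.0
[-6.2 -0.5 12.8] [-0.3   1.28 -0.01]
[-6.   0.5 12.4] [-0.26  1.26 -0.01]
[-5.4 -0.6 13.1] [-0.29  1.24 -0.01]
[-5.8 -0.5 12.5] [-0.28  1.29  0.05]
t 28.52 pos [0.4174 0.0843 0.0189] jig [-0.0654  0.0001] rpy [1.8000e+02 7.0000e-02 1.7606e+02] F [-5.8 -0.5 12.5] open 0.0281 40.0
turn first u [0.001 0.008 0.001] then shift u [-0.306 -0.001  0.032]
```

```bash
python3 -m handwheel '[[[0,0,-0.035],[0,0,0],1],[[0,0,0],[0,0,0],1],[[-0.06,0,0],[0,0,0],1],[[-0.06,0,0],[0,0,0],1],[[-0.06,0,0],[0,0,0],1],[[-0.05,0,0],[0,0,0],1],[[0,0,0],[0,0,0],1]]'
python3 -m handwheel '[[[-0.03,0,0],[0,0,0],1],[[-0.03,0,0],[0,0,0],1],[[0,0,0],[0,0,0],1]]'
python3 -m handwheel '[[[-0.03,0,0],[0,0,0],1],[[0,0,0],[0,0,0],1]]'
python3 -c "
from h import *
go([*j2w(-.041,0),.017],176.05)"
```

```text
time_s: 29.4
tool_pos: [0.4311, 0.0833, 0.019]
tcp_rot: [180.0, -0.0, 176.0]
contact_force: [-1.6, 0.7, 5.0]
opening: 0.028
grasp_force: 40.0
time_s: 29.78
tool_pos: [0.4344, 0.0831, 0.019]
tcp_rot: [180.0, -0.0, 176.0]
contact_force: [-2.9, 0.1, 5.3]
opening: 0.0278
grasp_force: 40.0
time_s: 30.02
tool_pos: [0.4362, 0.0829, 0.019]
tcp_rot: [180.0, -0.0, 176.0]
contact_force: [-3.1, 0.8, 5.1]
opening: 0.0274
grasp_force: 40.0
t 30.02 pos [0.4362 0.0829 0.019 ] jig [-0.0466  0.    ] rpy [ 1.8000e+02 -3.0000e-02  1.7605e+02] F [-3.1  0.8  5.1] open 0.0274 40.0
turn first u [ 0.    -0.003 -0.   ] then shift u [-0.093 -0.001  0.033]
```

```bash
python3 -m handwheel '[[[-0.03,0,-0.012],[0,0,0],1],[[0,0,0],[0,0,0],1]]'
python3 -m handwheel '[[[-0.03,0,0],[0,0,0],1],[[0,0,0],[0,0,0],1]]'
python3 -m handwheel '[[[-0.03,0,0],[0,0,0],1],[[0,0,0],[0,0,0],1]]'
python3 -c "
from h import *
go([*j2w(-.041,0),.017],176.05)"
```

```text
time_s: 30.28
tool_pos: [0.4381, 0.0828, 0.019]
tcp_rot: [-180.0, -0.0, 176.0]
contact_force: [-0.1, 0.5, -0.3]
opening: 0.0277
grasp_force: 40.0
time_s: 30.52
tool_pos: [0.4398, 0.0826, 0.0191]
tcp_rot: [-180.0, -0.0, 176.0]
contact_force: [-0.8, 0.5, -1.9]
opening: 0.0279
grasp_force: 40.0
time_s: 30.78
tool_pos: [0.4413, 0.0825, 0.0191]
tcp_rot: [-180.0, -0.1, 176.1]
contact_force: [-2.8, -0.0, -1.8]
opening: 0.0278
grasp_force: 40.0
t 30.77 pos [0.4413 0.0825 0.0191] jig [-0.0414 -0.    ] rpy [-1.7999e+02 -6.0000e-02  1.7605e+02] F [-2.8 -0.  -1.8] open 0.0278 40.0
turn first u [-0.001 -0.008  0.   ] then shift u [-0.007  0.001  0.035]
```

```bash
python3 -m handwheel '[[[-0.02,0,0],[0,0,0],1],[[-0.015,0,0],[0,0,0],1],[[0,0,0],[0,0,0],1],[[0,0,0],[0,0,0],1]]'
python3 -m handwheel '[[[-0.015,0,0],[0,0,0],1],[[0,0,0],[0,0,0],1],[[0,0,0],[0,0,0],1]]'
python3 -c "
from h import *
go([*j2w(-.041,0),.017],176.05)"
```

```text
time_s: 31.28
tool_pos: [0.4428, 0.0824, 0.0192]
tcp_rot: [-180.0, -0.1, 176.1]
contact_force: [-5.9, 0.1, -1.2]
opening: 0.0279
grasp_force: 40.0
time_s: 31.65
tool_pos: [0.4434, 0.0824, 0.0192]
tcp_rot: [-180.0, -0.2, 176.1]
contact_force: [-7.0, 0.3, 1.0]
opening: 0.0281
grasp_force: 40.0
t 31.65 pos [0.4434 0.0824 0.0192] jig [-0.0393 -0.    ] rpy [-1.7999e+02 -1.7000e-01  1.7606e+02] F [-7.   0.3  1. ] open 0.0281 40.0
turn first u [-0.002 -0.021  0.001] then shift u [0.028 0.001 0.037]
```

```bash
python3 -m handwheel '[[[-0.015,0,0],[0,0,0],1],[[-0.015,0,0],[0,0,0],1],[[-0.015,0,0],[0,0,0],1],[[0,0,0],[0,0,0],1],[[0,0,0],[0,0,0],1]]'
python3 -c "
from h import *
go([*j2w(-.041,0),.017],176.05)"
```

```text
time_s: 32.28
tool_pos: [0.4452, 0.0823, 0.0193]
tcp_rot: [-180.0, -0.3, 176.1]
contact_force: [-12.0, 0.5, 3.0]
opening: 0.0276
grasp_force: 40.0
t 32.27 pos [0.4452 0.0823 0.0193] jig [-0.0375 -0.    ] rpy [-179.98   -0.29  176.06] F [-12.    0.5   3. ] open 0.0276 40.0
turn first u [-0.002 -0.036  0.002] then shift u [0.058 0.    0.038]
```

```bash
python3 -m handwheel '[[[-0.01,0,0],[0,0,0],1],[[0,0,0],[0,0,0],1],[[0,0,0],[0,0,0],1],[[0,0,0],[0,0,0],1],[[0,0,0],[0,0,0],1],[[0,0,0],[0,0,0],1],[[0,0,0],[0,0,0],1],[[0,0,0],[0,0,0],1]]'
python3 -c "
from h import *
f=lambda i,w,h:cv2.resize(i,(w,h),interpolation=2)
s=read_camera('scene')[...,::-1]; t=read_camera('top')[...,::-1]; w=read_camera('wrist')[...,::-1]
cv2.imwrite('pics/v7.png',np.vstack([np.hstack([f(s[110:250,160:350],400,295),f(t[165:290,120:300],400,295)]),np.hstack([f(w,400,300),f(s,400,300)])]))
go([*j2w(-.041,0),.017],176.05)"
```

```text
time_s: 33.28
tool_pos: [0.4455, 0.0822, 0.0193]
tcp_rot: [-180.0, -0.3, 176.1]
contact_force: [-12.8, 0.4, 4.4]
opening: 0.0277
grasp_force: 40.0
t 33.42 pos [0.4455 0.0822 0.0193] jig [-0.0371 -0.    ] rpy [-179.98   -0.31  176.07] F [-12.    0.    4.7] open 0.0279 40.0
turn first u [-0.003 -0.039  0.002] then shift u [0.064 0.    0.039]
```

View pics/v7.png

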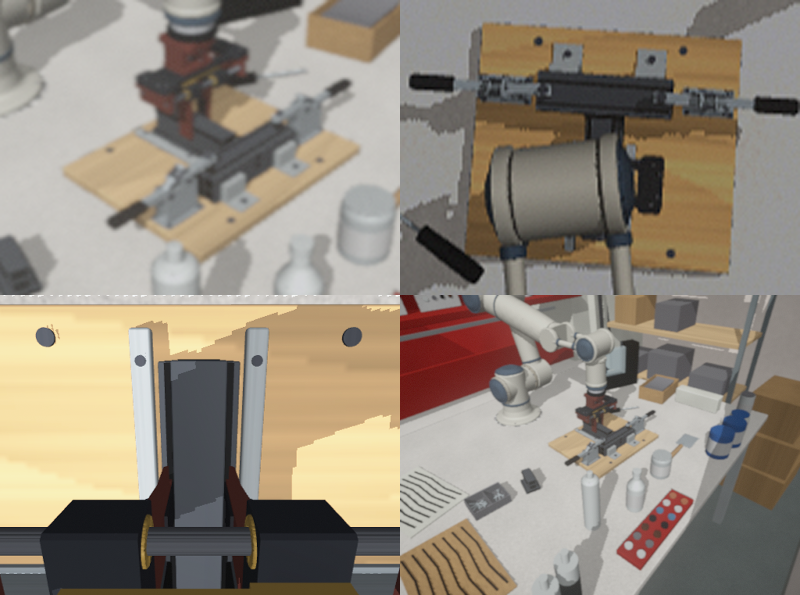

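The picture shows both levers level. The profile lies centred between the rails and against the gasket, and the bench is undisturbed. The push reads a steady 12 to 13 N, so I hand it in.

```bash
python3 -c "
from cell import robot
print(robot.finish_job())"
```

```text
the job is handed in; nothing more can be done
None
```

I handed the job in with both clamps shut and the long profile flange down in the channel, pushing the gasket at about 12 N (roughly 5 mm squash, estimated from the arm's travel); the first presses did not latch and had to be repeated, and no verdict came back.

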